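# Refit the thrust bearing of a tilting carver's turntable

### The arm

A 6-joint arm with a two-finger parallel gripper is mounted at the origin on the work surface. World frame = base frame: x ahead of the robot, y to its left, z up, the work surface at z = 0. Lengths are in mm, angles in rad, forces in N, time in s.
With the tool pointing down it reaches from about 300 to 775 mm from the base axis. Payload 14.6 kg.
Tool frame: the origin (TCP) lies between the finger pads; the fingertips stand ahead of it and the grasp point (between the pads) lies 11 mm behind it (manip.finger_overhang is the z of the fingertips in the tool frame, in mm); z points along the fingers, y is the line along which they close (so a half turn about z gives the same grasp; the last joint's range is limited). The gripper opens to 94 mm and grips with 3 to 60 N. Pads are 16 mm wide; open, the fingers measure 119 mm over their backs; the gripper's body (75 mm by 177 mm) begins 78 mm behind the grasp point.
Start: joints at [-1.332, 0.3, 1.521, -0, 1.321, -0.067], TCP at [165.574, -524.476, 213.446] pointing down, gripper open.
Joint ranges: [-3.03, 3.03], [-0.79, 2.21], [0.23, 2.52], [-1.04, 4.18], [0, 3.07], [-2.55, 2.55]. Speed limits (rad/s): [2.22, 2.22, 2.57, 3.14, 3.14, 3.14].

### API

Orientations are given as [roll, pitch, yaw] about the fixed x, y, z axes, in that order (R = Rz(yaw) Ry(pitch) Rx(roll)).
In Python, from cell import manip gives the robot as it stands.
- The arm moves only by the tool jog_arm, never from a script. Its argument "series" is a list of rows, each a list of 7 numbers: the shift along the world's x, y, z as a fraction of full scale, then the turn, a rotation vector about the world's x, y, z as a fraction of full scale, then the closure, from 0 (fully open) to 1 (shut). In form: [[dx, dy, dz, wx, wy, wz, fingers], ...]. A call has 1 to 8 rows; each row is the pose to reach, as a shift and turn from the pose commanded when the call began; what a row does not reach only later rows make up. Full scale, the value 1, is 120 mm for a shift and 90 degrees for a turn. A row lasts 1/12 s, in which the tool goes at most 41.7 mm and 7.16 degrees, less where a joint would pass 70% of its speed; a pose out of reach is approached as far as the arm can. A call with a number of a shift or a turn outside -1 to 1 is refused whole. A call with a gripper value outside its range is refused whole. The fingers move at their own pace and stop on an object; "grip_force" is the grip in N (left out, the last holds). Time passes only in rows, so rows that repeat a pose let the fingers close. It gives the time, the measured TCP pose, the force, the opening and the grip force at its end, in the units of the state.
- manip.read_state(): the state, without advancing time (a new reading comes with each control period).
- manip.camera(name): name is "scene" or "side" or "wrist"; returns a dict with "frame" (480x640x3 uint8, red, green, blue), "vfov" (degrees; the focal length in pixels is half the picture's height over the tangent of half this angle, whatever the lens; pixels are square), "cx", "cy" (the principal point, pixels), "R" (3x3) and "t" (3): a world point X has camera coordinates R X + t; the wrist camera has in their place "hand_eye" (4x4, takes a point from camera to tool coordinates, whose origin is the TCP and whose axes are the flange's). Camera axes: x right, y down, z forward; pixel columns grow to the right and rows downward; lengths in mm; the calibration is good to about 2 mm. The wrist camera is an equidistant fisheye: a pixel r from the principal point sees the ray r / f radians off the axis. A picture is of the moment at which its call begins: read the wrist's pose just before it. There is no depth.
- manip.sign_off(): hands the job in; it is judged then, once.
The state is a dict: "clock": time; "joints": joint angles; "qd": joint speeds; "effort": joint torques, N m; "eef_pos": TCP position; "eef_rot": TCP orientation; "wrist_force": force on the tool from outside, world axes, zero at the start; "moment": the same for the moment, N m; "finger_gap": finger opening in mm; "finger_force": force on a finger pad.
Only numpy, scipy, OpenCV 4.12 (cv2) and the standard library are available. Lean on these libraries where they do the work, as an engineer would, in place of code of your own. Each camera call takes 0.05 s, during which the arm holds its last target. There are 200 camera calls.

### The job

Refit the thrust bearing in the leaning head of the carving turntable: the thick washer goes in first, then the roller cage, then the thin washer with the small hole on top. Set each one down gently, not dropped in, flat and fully home in the bore, and leave everything else on the table where it is.

Things in the scene. Friction and masses are not known exactly. Their poses are not given: they have to be found in the camera images.
- stand: the turntable's dark iron stand, fixed to the table right of the middle: round foot 160 mm across and 14 mm high (origin under its centre), with a clevis and clamp knob in which the aluminium head hangs on a level pivot, 85 mm up. The head is clamped leaning 24 to 39 degrees from vertical, roughly towards the robot; the clamp holds against ordinary pushes. Nothing stands above the head
- seat (a point): centre of the floor of the bore in the leaning head, 42 mm from the pivot. z points out of the bore along its axis; y is level, along the line joining the two slots; x points uphill, away from the lean. Bore 62 mm in diameter and 34 mm deep with a flat closed floor (disc 86 mm across)
- mouth (a point): centre of the bore's mouth, 34 mm above the seat along the axis; axes as the seat. 4 mm lead-in at 45 degrees. The wall is 11 mm thick, and on its +y and -y sides it is cut away down to the floor by two open slots, 37 mm wide at the bore and widening outwards, so that fingers holding a ring across y can go right down to the floor and open there
- thick_washer: the thick plain steel washer: outside diameter 56 mm, hole 26 mm, 14 mm thick, about 200 g, lying flat on the table; origin at the ring's centre (half its thickness up), z along its axis; both faces are alike; held by its outside, the hole takes no finger
- roller_cage: the roller cage: brass ring with radial steel rollers showing on both faces, outside diameter 56 mm, hole 24 mm, 11 mm thick, about 110 g, lying flat on the table; origin at the ring's centre, z along its axis; both faces are alike; held by its outside, the hole takes no finger
- thin_washer: the thin plain steel washer with the small hole: outside diameter 56 mm, hole 16 mm, 8 mm thick, about 140 g, lying flat on the table; origin at the ring's centre, z along its axis; both faces are alike; held by its outside, the hole takes no finger
- stone: dark display stone on a carved wooden base, 85 x 160 mm, about 100 mm high, beyond the stand; origin under its centre. Bystander
- gouge: carving gouge lying down, wooden handle and steel blade, 235 mm long and 25 mm thick, beyond the rings; origin on the table near its middle, x along it towards the blade. Bystander
- mallet: round wooden carver's mallet lying down, 230 mm long, head 80 mm across, at the front right; origin on the table where handle meets head, x towards the head. Bystander
- wax_tin: round flat closed metal wax tin, diameter 83 mm, 27 mm high, left of the rings; origin under its centre. Bystander
- blank: flat pale wooden blank with a dark hollow begun in its top, 130 x 85 x 16 mm, at the front left; origin under its middle. Bystander
- pebble: small grey pebble, 30 mm across, 16 mm high, lying among the rings; origin under its centre. Bystander
- glue: white glue bottle, 52 mm diameter, 130 mm tall, standing at the far right; origin under its centre. Bystander
Things that resemble listed ones, but are neither listed nor needed, are in the scene too. Leave any orange or red look-alike of the thin_washer alone.

How it is judged (in metres and radians):
On the way, in this order (a step that is already met when the one before it is completed fails the run):
1. the thick washer lies home on the floor of the bore (z of thick_washer in the frame of seat between 0.004 and 0.01 m and angle between the z axis of thick_washer and the z axis of seat, either way round below 0.1 rad and linear speed of thick_washer below 0.03 m/s and x of thick_washer in the frame of seat between -0.005 and 0.005 m and y of thick_washer in the frame of seat between -0.005 and 0.005 m), for 0.2 s.
2. the roller cage lies home on the thick washer in the bore (all of step 1 and z of roller_cage in the frame of seat between 0.0165 and 0.0225 m and angle between the z axis of roller_cage and the z axis of seat, either way round below 0.1 rad and linear speed of roller_cage below 0.03 m/s and x of roller_cage in the frame of seat between -0.005 and 0.005 m and y of roller_cage in the frame of seat between -0.005 and 0.005 m), for 0.2 s.
At the end, for the whole second after the job is handed in: All three rings rest in the bore, released and still, square to its axis within 0.10 rad and centred within 5 mm each way, with their centres 7 mm (thick washer), 19.5 mm (roller cage) and 29 mm (thin washer) above the bore floor, each within 3 mm (all of step 2 and z of thin_washer in the frame of seat between 0.026 and 0.032 m and angle between the z axis of thin_washer and the z axis of seat, either way round below 0.1 rad and linear speed of thin_washer below 0.03 m/s and x of thin_washer in the frame of seat between -0.005 and 0.005 m and y of thin_washer in the frame of seat between -0.005 and 0.005 m); the robot touches nothing.
It fails at once if a ring is dropped or slammed into the bore (faster than 0.6 m/s within 45 mm of the bore floor) ((distance between thick_washer and seat below 0.045 m and linear speed of thick_washer above 0.6 m/s) or (distance between roller_cage and seat below 0.045 m and linear speed of roller_cage above 0.6 m/s) or (distance between thin_washer and seat below 0.045 m and linear speed of thin_washer above 0.6 m/s)).
It fails at once if something else on the table is moved by more than 30 mm (distance of any of stone, gouge, mallet, wax_tin, blank, pebble, glue from where it was at the start of the episode above 0.03 m).
It also fails if it takes over 67 s, if anything falls off the work surface, if the arm or the gripper's body presses on something with over 40 N, if the wrist force passes 120 N, or if a joint passes its speed limit or range.

## Working session

There is one attempt and no reset: what is moved stays moved. The work goes in short steps, Python scripts to look and compute and a tool call to move; the robot and the scene stay as the last step left them, time stands still between calls to the robot, and variables do not carry over. Pictures are saved under pics/ and viewed, at most 10 in all, crops included, and the job is handed in when it is done.

Besides the shell and the picture viewer there is one more tool, called after "Call:" by a JSON object that holds its "name" and its "arguments". jog_arm: Moves the arm, as the interface text tells. Its arguments: {"type":"object","properties":{"series":{"type":"array"},"grip_force":{"type":"number"}},"required":["series"]}

```bash
mkdir -p pics; ls
python3 - <<'E'
from cell import manip
import cv2,numpy as np
print(manip.read_state(), manip.finger_overhang)
for n in ("scene","side","wrist"):
    c=manip.camera(n); cv2.imwrite(f"pics/{n}0.png",c["frame"][:,:,::-1])
    np.save(f"pics/{n}0.npy",{k:v for k,v in c.items()},allow_pickle=True)
    print(n,{k:v for k,v in c.items() if k!="frame"})
E
```

```text
pics
{'clock': 0.0, 'joints': array([-1.33161956e+00,  3.00460443e-01,  1.52156994e+00, -1.09983678e-05,
        1.32067781e+00, -6.65667482e-02]), 'qd': array([-0.0008921 ,  0.00101571,  0.00046065,  0.00020709,  0.00019344,
        0.00071203]), 'effort': array([-1.52647925e-03, -5.31807947e+01, -3.52738237e+01,  7.08103809e-02,
        2.44122039e-02, -8.97982727e-05]), 'eef_pos': array([ 165.50539006, -524.25190574,  212.89687828]), 'eef_rot': array([-3.14047887e+00, -6.35737205e-05,  3.05746208e-01]), 'wrist_force': array([0.28143954, 0.90218917, 0.31982002]), 'moment': array([-0.04093086,  0.06758147,  0.02948954]), 'finger_force': 0.0, 'finger_gap': 94.07949839279614} 8.0
scene {'vfov': 44.500510901158066, 'cx': 320.1431875407819, 'cy': 239.03899221078265, 'R': array([[-0.58906614,  0.8079469 , -0.01492946],
       [ 0.6996282 ,  0.50067271, -0.50975211],
       [-0.40437786, -0.31072278, -0.86019178]]), 't': array([ 297.72578719, -344.26649829, 1872.37453506])}
side {'vfov': 43.69703347903811, 'cx': 327.1434057795912, 'cy': 243.88807658853702, 'R': array([[-0.83533323, -0.54955595,  0.01437537],
       [-0.37054959,  0.54353948, -0.75316521],
       [ 0.40609284, -0.63447072, -0.65767432]]), 't': array([ 459.15676874,  299.76601941, 1214.5653808 ])}
wrist {'vfov': 65.70646984690485, 'cx': 316.7786176871302, 'cy': 240.21079379785974, 'hand_eye': array([[-9.22967499e-05, -9.61623704e-01, -2.74371725e-01,
         7.95879253e+01],
       [ 9.99999527e-01,  1.76829009e-04, -9.56146894e-04,
        -4.13145376e-01],
       [ 9.67970398e-04, -2.74371684e-01,  9.61623233e-01,
        -1.71062593e+02],
       [ 0.00000000e+00,  0.00000000e+00,  0.00000000e+00,
         1.00000000e+00]])}
```

View pics/scene0.png

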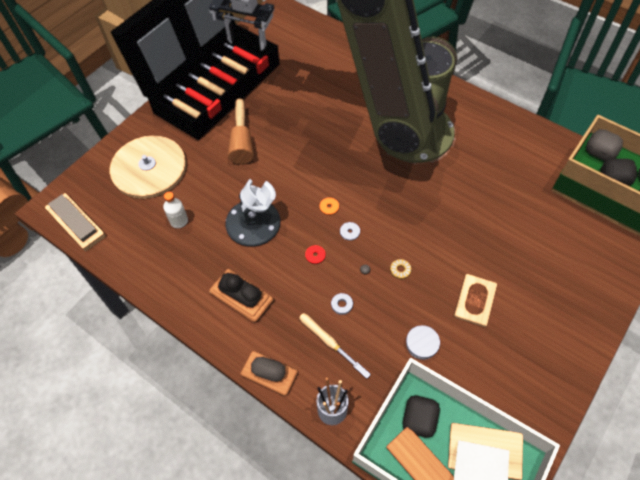

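View pics/side0.png

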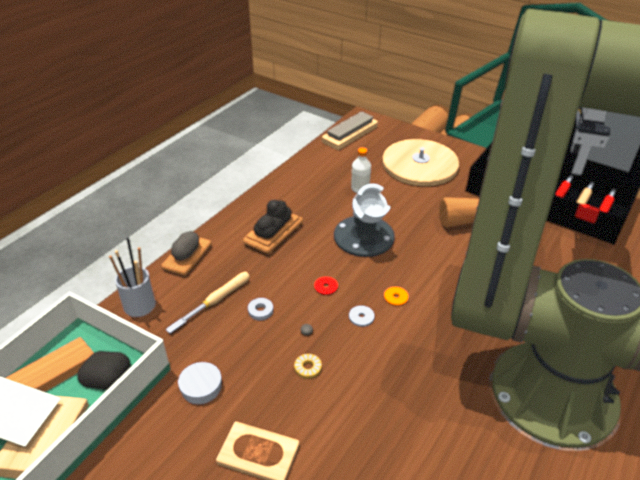

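```bash
cat > h.py <<'E'
import cv2,numpy as np
from scipy.spatial.transform import Rotation as Ro
def load(n): return np.load(f"pics/{n}.npy",allow_pickle=True).item()
def snap(n,tag):
    from cell import manip
    s=manip.read_state(); c=manip.camera(n); c["pos"]=s["eef_pos"]; c["rot"]=s["eef_rot"]
    np.save(f"pics/{tag}.npy",c,allow_pickle=True); cv2.imwrite(f"pics/{tag}.png",c["frame"][:,:,::-1]); return c
def ray(c,u,v):
    f=240/np.tan(np.radians(c["vfov"]/2)); d=np.array([u-c["cx"],v-c["cy"]])
    if "R" in c:
        r=c["R"].T@np.array([*d/f,1]); o=-c["R"].T@c["t"]
    else:
        rr=np.hypot(*d)+1e-12; a=rr/f
        T=c["hand_eye"]; Rw=Ro.from_euler("xyz",c["rot"]).as_matrix()
        r=Rw@T[:3,:3]@np.array([*(d/rr*np.sin(a)),np.cos(a)]); o=Rw@T[:3,3]+c["pos"]
    return o,r/np.linalg.norm(r)
def plane(c,u,v,z):
    o,r=ray(c,u,v); return o+r*(z-o[2])/r[2]
def tri(rs):
    A=sum(np.eye(3)-np.outer(r,r) for o,r in rs); b=sum((np.eye(3)-np.outer(r,r))@o for o,r in rs)
    p=np.linalg.solve(A,b); return p,[np.linalg.norm(np.cross(p-o,r)) for o,r in rs]
def proj(c,X):
    X=np.asarray(X,float); f=240/np.tan(np.radians(c["vfov"]/2))
    if "R" in c:
        p=c["R"]@X+c["t"]; return np.array([c["cx"]+f*p[0]/p[2],c["cy"]+f*p[1]/p[2]])
    T=c["hand_eye"]; Rw=Ro.from_euler("xyz",c["rot"]).as_matrix()
    p=T[:3,:3].T@(Rw.T@(X-c["pos"])-T[:3,3]); a=np.arctan2(np.hypot(p[0],p[1]),p[2]); k=f*a/np.hypot(p[0],p[1])
    return np.array([c["cx"]+k*p[0],c["cy"]+k*p[1]])
E
python3 - <<'E'
from h import *
s,d=load("scene0"),load("side0")
for n,a,b in [("steelA",(350,231),(361,316)),("steelB",(342,303),(260,308)),("cage",(400,268),(307,366)),("orange",(329,205),(396,296)),("red",(315,254),(326,286)),("pebble",(365,269),(307,330)),("foot",(252,223),(364,236)),("head",(258,195),(371,203)),("mallet",(240,148),(470,212)),("glue",(173,196),(362,153)),("stone",(240,290),(273,225)),("gouge",(333,343),(210,300))]:
    p,e=tri([ray(s,*a),ray(d,*b)]); print(n,p.round(),np.round(e,1))
def crop(c,x,y,r): return cv2.resize(c["frame"][y-r:y+r,x-r:x+r],(260,260),interpolation=cv2.INTER_CUBIC)
m=np.vstack([np.hstack([crop(s,350,231,20),crop(s,342,303,20),crop(s,255,205,40)]),np.hstack([crop(d,361,316,20),crop(d,260,308,20),crop(d,367,215,40)])])
cv2.imwrite("pics/crop1.png",m[:,:,::-1])
E
```

```text
steelA [427.  48.   5.] [1. 1.]
steelB [627. 161.  11.] [0.7 0.7]
cage [448. 230.   7.] [0.9 0.9]
orange [391. -51.   7.] [0. 0.]
red [546.  11.   4.] [0.6 0.6]
pebble [504. 152.   6.] [1.3 1.3]
foot [ 567. -201.    0.] [1.5 1.5]
head [ 543. -180.  132.] [1.7 1.7]
mallet [ 373. -411.   19.] [14.7 14.7]
glue [ 680. -368.  128.] [0.5 0.5]
stone [765. -73.  35.] [1.3 1.3]
gouge [734. 208.  16.] [0. 0.]
```

View pics/crop1.png

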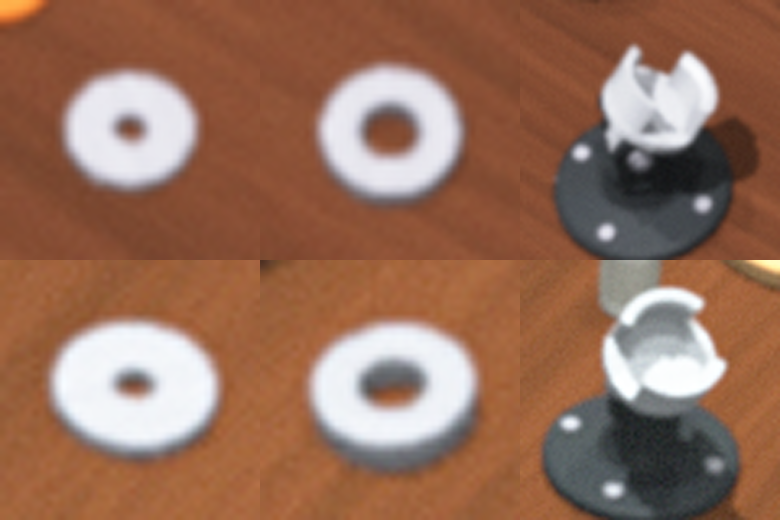

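Call:
{"name": "jog_arm", "arguments": {"series": [[0.1, 0.2, 0.5, 0, 0, 0.08, 0], [0.3, 0.5, 1, 0, 0, 0.16, 0], [0.5, 0.8, 1, 0, 0, 0.24, 0], [0.6, 1, 1, 0, 0, 0.32, 0], [0.6, 1, 1, 0, 0, 0.4, 0], [0.6, 1, 1, 0, 0, 0.45, 0]]}}

```text
clock: 0.65
eef_pos: [239.6, -401.8, 336.2]
eef_rot: [3.138, 0.002, 1.022]
wrist_force: [-0.1, -0.3, -0.3]
finger_gap: 94.2
finger_force: 0.0
```

Call:
{"name": "jog_arm", "arguments": {"series": [[0.3, 0.3, 0, 0, 0, 0.08, 0], [0.5, 0.6, 0, 0, 0, 0.16, 0], [0.7, 1, 0, 0, 0, 0.24, 0], [0.7, 1, 0, 0, 0, 0.32, 0], [0.7, 1, 0, 0, 0, 0.4, 0], [0.7, 1, 0, 0, 0, 0.45, 0]]}}

```text
clock: 1.15
eef_pos: [322.2, -283.3, 333.6]
eef_rot: [3.141, 0.0, 1.729]
wrist_force: [-0.3, -0.3, -0.2]
finger_gap: 94.1
finger_force: 0.0
```

Call:
{"name": "jog_arm", "arguments": {"series": [[0.3, 0.3, 0, 0, 0, 0.08, 0], [0.6, 0.6, 0, 0, 0, 0.16, 0], [0.8, 1, 0, 0, 0, 0.24, 0], [0.8, 1, 0, 0, 0, 0.32, 0], [0.8, 1, 0, 0, 0, 0.4, 0], [0.8, 1, 0, 0, 0, 0.45, 0]]}}

```text
clock: 1.65
eef_pos: [418.2, -163.0, 333.2]
eef_rot: [-3.141, -0.001, 2.436]
wrist_force: [-1.3, -0.2, -1.3]
finger_gap: 94.1
finger_force: 0.0
```

Call:
{"name": "jog_arm", "arguments": {"series": [[0.25, 0.3, 0, 0, 0, 0, 0], [0.5, 0.7, 0, 0, 0, 0, 0], [0.5, 0.7, 0, 0, 0, 0, 0], [0.5, 0.7, 0, 0, 0, 0, 0], [0.5, 0.7, 0, 0, 0, 0, 0]]}}

```text
clock: 2.07
eef_pos: [477.7, -79.8, 333.0]
eef_rot: [-3.141, -0.001, 2.428]
wrist_force: [-0.6, 0.0, -0.1]
finger_gap: 94.1
finger_force: 0.0
```

Run:
```python
from h import *
c=snap("wrist","w1"); print(c["pos"],c["rot"])
```

```text
[477.70006181 -79.84564881 333.0314848 ] [-3.14106886e+00 -7.60466062e-04  2.42834719e+00]
```

View pics/w1.png

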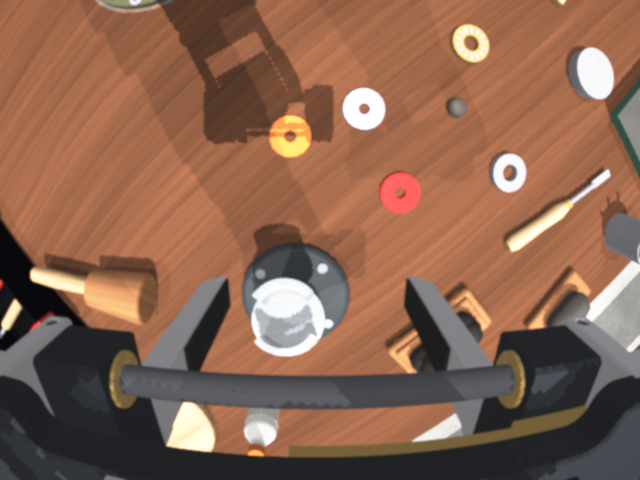

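```bash
cat >> h.py <<'E'
def blobs(c,box,lo,hi,amin=15):
    x0,y0,x1,y1=box; hsv=cv2.cvtColor(c["frame"],cv2.COLOR_RGB2HSV)[y0:y1,x0:x1]
    m=cv2.inRange(hsv,lo,hi); cs,_=cv2.findContours(m,cv2.RETR_EXTERNAL,cv2.CHAIN_APPROX_NONE)
    return [k+np.array([[[x0,y0]]]) for k in cs if cv2.contourArea(k)>amin]
E
python3 - <<'E'
from h import *
w,s,d=load("w1"),load("scene0"),load("side0")
def show(n,c,box,lo,hi,z):
    for k in blobs(c,box,lo,hi,5):
        P=np.array([plane(c,*q,z)[:2] for q in k[:,0].astype(float)])
        (x,y),r=cv2.minEnclosingCircle(P.astype(np.float32)); print(n,k[:,0].mean(0).round(1),"A",cv2.contourArea(k),"ctr",np.round((x,y),1),"D",round(2*r,1))
print("bolts"); 
show("w",w,(235,240,360,365),(0,0,120),(180,60,255),14)
show("s",s,(222,175,290,250),(0,0,120),(180,80,255),14)
show("d",d,(330,175,400,260),(0,0,120),(180,80,255),14)
print("foot")
show("w",w,(235,230,360,330),(0,0,0),(180,255,75),14)
show("s",s,(222,175,285,250),(0,0,0),(180,255,75),14)
show("d",d,(330,175,400,260),(0,0,0),(180,255,75),14)
print("rings")
show("thin",w,(335,80,395,140),(0,0,150),(180,70,255),8)
show("thick",w,(480,145,535,200),(0,0,150),(180,70,255),14)
show("cage",w,(445,15,500,70),(15,60,120),(40,255,255),11)
E
```

```text
bolts
w [291.9 310.7] A 5670.0 ctr [ 585.  -215.9] D 167.5
w [260.  273.5] A 61.0 ctr [ 506.2 -211.5] D 14.3
w [322.  268.4] A 126.5 ctr [ 558.  -139.6] D 20.0
s [240.9 235.9] A 24.0 ctr [ 625.5 -189.6] D 20.0
s [270.7 227.3] A 18.5 ctr [ 554.2 -138.8] D 17.5
s [250.9 213.5] A 10.0 ctr [ 550.5 -215.6] D 16.2
s [233.5 211.6] A 19.0 ctr [ 575.2 -261.9] D 18.2
s [256.3 195.5] A 801.5 ctr [ 494.  -248.6] D 124.9
d [355.  245.4] A 26.0 ctr [ 559.1 -143.9] D 21.2
d [386.7 237.5] A 11.0 ctr [ 508.2 -216.1] D 14.9
d [341.9 224.6] A 27.0 ctr [ 631.8 -195.5] D 22.7
d [367.  197.7] A 1262.0 ctr [ 648.9 -333. ] D 219.9
foot
w [260.1 281.1] A 7.0 ctr [ 514.9 -218.6] D 10.5
w [295.1 259.2] A 1184.0 ctr [ 532.  -168.9] D 128.8
s [256.6 227.4] A 851.0 ctr [ 559.4 -182.3] D 184.2
d [365.1 241.5] A 904.5 ctr [ 561.8 -185.7] D 162.8
rings
thin [363.5 108.5] A 1442.0 ctr [427.1  45.5] D 59.0
thick [509.1 172.5] A 1014.0 ctr [627.5 158.8] D 58.8
cage [469.8  43.2] A 1127.5 ctr [447.3 227.9] D 60.6
```

Run:
```python
from h import *
w,s,d=load("w1"),load("scene0"),load("side0")
k=max(blobs(w,(235,240,360,365),(0,0,120),(180,60,255)),key=cv2.contourArea)
print(cv2.fitEllipse(k), cv2.boundingRect(k))
for z in (140,150): print([plane(c,*p,z).round() for c,p in((w,(287,313)),(s,(258,194)),(d,(371,203)))])
f=w["frame"][230:370,230:350]; cv2.imwrite("pics/head1.png",cv2.resize(f,None,fx=4,fy=4,interpolation=cv2.INTER_CUBIC)[:,:,::-1])
```

```text
((291.0464172363281, 313.669189453125), (78.94268035888672, 101.84300231933594), 83.52233123779297) (246, 277, 100, 80)
[array([ 536., -174.,  140.]), array([ 546., -176.,  140.]), array([ 538., -173.,  140.])]
[array([ 533., -170.,  150.]), array([ 551., -171.,  150.]), array([ 532., -161.,  150.])]
```

View pics/head1.png

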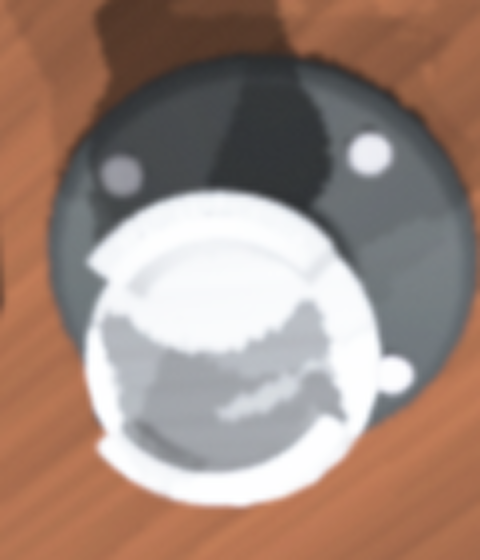

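Call:
{"name": "jog_arm", "arguments": {"series": [[0.03, -0.15, -0.2, -0.05, -0.055, 0, 0], [0.06, -0.3, -0.4, -0.1, -0.11, 0, 0], [0.08, -0.38, -0.6, -0.15, -0.165, 0, 0], [0.08, -0.38, -0.72, -0.2, -0.22, 0, 0], [0.08, -0.38, -0.72, -0.258, -0.276, 0, 0], [0.08, -0.38, -0.72, -0.258, -0.276, 0, 0], [0.08, -0.38, -0.72, -0.258, -0.276, 0, 0]]}}

```text
clock: 2.7
eef_pos: [486.5, -126.2, 247.4]
eef_rot: [-3.117, 0.591, 2.434]
wrist_force: [0.2, 0.5, 0.8]
finger_gap: 94.0
finger_force: 0.0
```

Run:
```python
from h import *
c=snap("wrist","w2"); print(c["pos"],c["rot"])
```

```text
[ 486.47957233 -126.21656254  247.36154509] [-3.11678413  0.59054766  2.43393926]
```

Call:
{"name": "jog_arm", "arguments": {"series": [[0.15, -0.15, 0.15, 0, 0, 0, 0], [0.35, -0.33, 0.33, 0, 0, 0, 0], [0.35, -0.33, 0.33, 0, 0, 0, 0], [0.35, -0.33, 0.33, 0, 0, 0, 0], [0.35, -0.33, 0.33, 0, 0, 0, 0]]}}

```text
clock: 3.17
eef_pos: [528.9, -166.2, 286.3]
eef_rot: [-3.117, 0.591, 2.433]
wrist_force: [0.2, -0.1, -1.2]
finger_gap: 93.9
finger_force: 0.0
```

Run:
```python
from h import *
c=snap("wrist","w3"); print(c["pos"],c["rot"])
a=load("w2")
f=np.hstack([cv2.resize(x["frame"][140:380,200:440],(400,400)) for x in (a,c)])
cv2.imwrite("pics/head23.png",f[:,:,::-1])
```

```text
[ 528.9222244  -166.15496105  286.33951428] [-3.11716675  0.59081966  2.43259792]
```

View pics/head23.png

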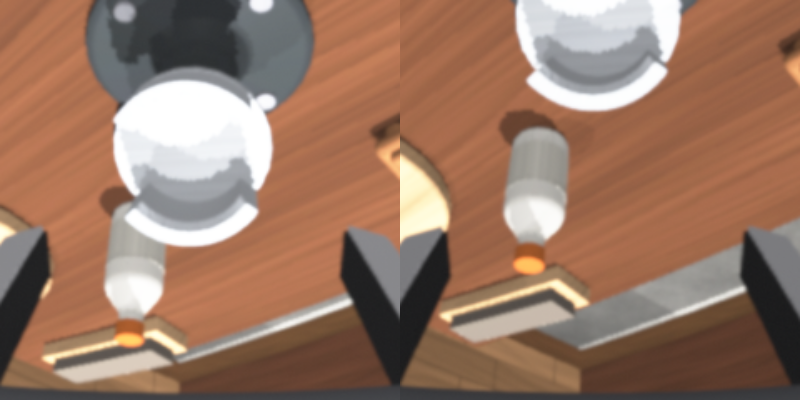

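```bash
cat > head.py <<'E'
from h import *
from scipy.optimize import least_squares
def frame(lean,b):
    n=np.array([np.sin(lean)*np.cos(b),np.sin(lean)*np.sin(b),np.cos(lean)]); y=np.cross([0,0,1],n); y/=-np.linalg.norm(y); y=-y
    return np.cross(y,n),y,n
E
python3 - <<'E'
from head import *
P0=np.array([567,-202,85.])
C={k:load(k) for k in("w1","w2","w3")}
boxes={"w1":(240,270,330,365),"w2":(255,180,370,300),"w3":(255,125,380,215)}
th={"w1":190,"w2":190,"w3":190}
x,y,n=frame(np.radians(34.5),np.radians(136)); M=P0+76*n
for k,c in C.items():
    print(k,"expect mouth",proj(c,M).round(1),"seat",proj(c,P0+42*n).round(1),"corners",[proj(c,M+42*(i*np.sqrt(.75)*x+j*.5*y)).round(0) for i in(1,-1) for j in (1,-1)])
    for t in (190,215,235):
        B=blobs(c,boxes[k],(0,0,t),(180,45,255))
        h=cv2.convexHull(np.vstack(B))[:,0].astype(float)
        Q=[]
        for q in h:
            o,r=ray(c,*q); p=o+r*((M-o)@n)/(r@n); Q.append([(p-M)@x,(p-M)@y])
        Q=np.array(Q); r=least_squares(lambda v:np.hypot(Q[:,0]-v[0],Q[:,1]-v[1])-v[2],[0,0,42],loss="soft_l1")
        print(k,t,r.x.round(1),"res",np.abs(r.fun).mean().round(2),"x",Q[:,0].min().round(),Q[:,0].max().round(),"y",Q[:,1].min().round(),Q[:,1].max().round())
E
```

```text
w1 expect mouth [287.5 315.2] seat [288.8 318.8] corners [array([271., 281.]), array([309., 283.]), array([266., 347.]), array([305., 350.])]
w1 190 [-1.8  2.7 42.8] res 1.29 x -44.0 41.0 y -45.0 40.0
w1 215 [-1.9  2.5 42.8] res 1.24 x -44.0 40.0 y -45.0 39.0
w1 235 [-2.1  2.7 42.2] res 1.31 x -44.0 40.0 y -45.0 39.0
w2 expect mouth [317.3 238. ] seat [316.9 228.3] corners [array([293., 193.]), array([346., 195.]), array([290., 278.]), array([340., 281.])]
w2 190 [-1.6  4.4 43.1] res 3.67 x -57.0 41.0 y -37.0 42.0
w2 215 [-0.9  3.2 42.7] res 1.82 x -44.0 41.0 y -37.0 41.0
w2 235 [-0.6  2.6 42.5] res 2.09 x -43.0 40.0 y -36.0 41.0
w3 expect mouth [320.8 151.3] seat [320.  150.2] corners [array([296., 104.]), array([350., 107.]), array([292., 196.]), array([345., 198.])]
w3 190 [-2.9  3.2 40.8] res 0.81 x -44.0 22.0 y -37.0 41.0
w3 215 [-2.7  3.7 41. ] res 0.65 x -43.0 22.0 y -36.0 40.0
w3 235 [-2.9  3.3 40.3] res 0.88 x -43.0 22.0 y -36.0 40.0
```

```bash
sed -i 's/y\/=-np.linalg.norm(y); y=-y/y\/=-np.linalg.norm(y)/' head.py
python3 - <<'E'
from head import *
C={k:load(k) for k in("w1","w2","w3")}
L,e1=tri([ray(C["w2"],275,266),ray(C["w3"],276.2,189.2)]); L1,e2=tri([ray(C["w1"],255,341.7),ray(C["w2"],275,266),ray(C["w3"],276.2,189.2)])
R,e3=tri([ray(C["w2"],354.8,266),ray(C["w3"],360.2,182)]); R1,e4=tri([ray(C["w1"],317,335),ray(C["w2"],354.8,266),ray(C["w3"],360.2,182)])
for a,b in((L,R),(L1,R1)): print(a.round(1),b.round(1),np.linalg.norm(a-b),np.degrees(np.arctan2(*(a-b)[1::-1])))
print(e1,e2,e3,e4)
P0=np.array([567,-202,85.]); Mm=np.array([535.1,-175.4,148.7])
d=Mm-P0; b=np.arctan2(d[1],d[0]); l=np.arccos(d[2]/np.linalg.norm(d)); print(np.degrees([l,b]))
for bb in (136,140,144):
  x,y,n=frame(l,np.radians(bb))
  for k,uv in (("w1",[(252,295.5),(255,341.7),(313.7,290),(317,335)]),("w2",[(275,266),(354.8,266)]),("w3",[(276.2,189.2),(360.2,182)])):
    c=C[k]; o=[]
    for q in uv:
        a,r=ray(c,*q); p=a+r*((Mm-a)@n)/(r@n); o.append(np.round([(p-Mm)@x,(p-Mm)@y],1).tolist())
    print(bb,k,o)
  # foot ellipse edges
E
```

```text
[ 541.9 -228.2  146.4] [ 571.5 -161.3  161.1] 74.62733396050488 -113.82313738072598
[ 535.8 -220.6  154.4] [ 568.1 -158.6  164.7] 70.64873220167729 -117.48255582997477
[np.float64(0.14941013577070034), np.float64(0.14941013577081633)] [np.float64(1.0145371356841846), np.float64(0.8524730182551502), np.float64(1.783387245270252)] [np.float64(0.11173412447220461), np.float64(0.1117341244720318)] [np.float64(0.9091533676352248), np.float64(0.3375036930433616), np.float64(1.0551328886425102)]
[ 33.10609604 140.17676683]
136 w1 [[-21.0, -37.1], [29.1, -30.1], [-31.1, 29.9], [17.8, 35.7]]
136 w2 [[24.2, -31.1], [21.0, 35.7]]
136 w3 [[29.6, -30.8], [20.7, 35.5]]
140 w1 [[-23.4, -36.0], [27.2, -32.0], [-29.1, 31.7], [19.9, 34.6]]
140 w2 [[22.8, -32.6], [22.6, 34.3]]
140 w3 [[28.0, -32.6], [22.5, 34.1]]
144 w1 [[-25.7, -34.9], [25.3, -33.8], [-27.0, 33.3], [22.0, 33.4]]
144 w2 [[21.3, -34.2], [24.0, 32.9]]
144 w3 [[26.2, -34.4], [24.3, 32.6]]
```

Call:
{"name": "jog_arm", "arguments": {"series": [[0, 0.3, 0, 0.05, 0.055, 0, 0], [0.05, 0.6, 0, 0.1, 0.11, 0, 0], [0.1, 0.9, 0, 0.15, 0.165, 0, 0], [0.1, 1, 0, 0.2, 0.22, 0, 0], [0.1, 1, 0, 0.258, 0.276, 0, 0]]}}

```text
clock: 3.63
eef_pos: [541.0, -41.7, 287.4]
eef_rot: [3.14, -0.005, 2.433]
wrist_force: [-0.9, -0.0, -0.7]
finger_gap: 94.0
finger_force: 0.0
```

Call:
{"name": "jog_arm", "arguments": {"series": [[0.1, 0.3, -0.1, 0, 0, 0, 0], [0.2, 0.6, -0.2, 0, 0, 0, 0], [0.3, 0.9, -0.3, 0, 0, 0, 0], [0.3, 1, -0.3, 0, 0, 0, 0]]}}

```text
clock: 3.97
eef_pos: [576.7, 78.4, 247.4]
eef_rot: [-3.139, -0.003, 2.429]
wrist_force: [-0.8, -0.3, -0.2]
finger_gap: 94.0
finger_force: 0.0
```

Call:
{"name": "jog_arm", "arguments": {"series": [[0.15, 0.25, -0.1, 0, 0, 0, 0], [0.2, 0.5, -0.3, 0, 0, 0, 0], [0.2, 0.5, -0.3, 0, 0, 0, 0], [0.2, 0.5, -0.3, 0, 0, 0, 0]]}}

```text
clock: 4.3
eef_pos: [600.2, 135.5, 213.3]
eef_rot: [-3.139, -0.001, 2.429]
wrist_force: [1.1, -0.0, 1.3]
finger_gap: 94.0
finger_force: 0.0
```

```bash
cat > rings.py <<'E'
from head import *
def ringc(c,box,lo,hi,z):
    k=max(blobs(c,box,lo,hi),key=cv2.contourArea)
    P=np.array([plane(c,*q,z)[:2] for q in k[:,0].astype(float)],np.float32)
    (x,y),(a,b),_=cv2.fitEllipse(P); return np.array([x,y]),(round(a,1),round(b,1))
W=((0,0,150),(180,70,255)); G=((15,60,120),(40,255,255))
SP={"thin":((427,46),8,W),"thick":((627,160),14,W),"cage":((447,228),11,G)}
def rings(c,names=SP,r=32):
    out={}
    for n in names:
        (x,y),z,col=SP[n]; u,v=proj(c,(x,y,z)).astype(int)
        b=(max(u-r,0),max(v-r,0),min(u+r,640),min(v+r,480)); k=max(blobs(c,b,*col),key=cv2.contourArea)
        e=cv2.fitEllipse(k); out[n]=(e[0],*ringc(c,b,*col,z))
    return out
E
python3 - <<'E'
from rings import *
c=snap("wrist","w4"); print(c["pos"],c["rot"])
a=rings(load("w1")); b=rings(c,r=45)
for n in SP:
    print(n,a[n],b[n],"tri",tri([ray(load("w1"),*a[n][0]),ray(c,*b[n][0])]))
# mouth check in fixed views
x,y,n=frame(np.radians(33.1),np.radians(141.5)); M=np.array([535.1,-175.4,148.7])
for k,box in(("scene0",(235,175,285,215)),("side0",(345,178,395,225))):
    f=load(k); q=max(blobs(f,box,(0,0,150),(180,60,255)),key=cv2.contourArea)
    t=np.linspace(0,2*np.pi,73); rr=np.array([proj(f,M+42*(np.cos(s)*x+np.sin(s)*y)) for s in t if abs(np.sin(s))<.75])
    print(k,"mask",q[:,0].min(0),q[:,0].max(0),"model",rr.min(0).round(1),rr.max(0).round(1))
E
```

```text
[600.16208413 135.50060802 213.25142914] [-3.13912624e+00 -1.00648216e-03  2.42919356e+00]
thin ((363.5196838378906, 108.43932342529297), array([427.0385437 ,  45.61736298]), (57.5, 57.6)) ((149.9545135498047, 152.11026000976562), array([427.45306396,  45.88057327]), (56.4, 57.0)) tri (array([427.15057022,  45.67695642,   5.54637834]), [np.float64(0.11288171907609859), np.float64(0.1128817190761737)])
thick ((509.1471862792969, 172.458740234375), array([627.33856201, 158.89883423]), (57.0, 57.5)) ((351.9858093261719, 221.67266845703125), array([627.52630615, 159.19772339]), (56.4, 56.6)) tri (array([627.57360734, 159.17968251,  12.01820239]), [np.float64(0.05844092285841935), np.float64(0.058440922858310485)])
cage ((469.81292724609375, 43.13762283325195), array([446.76556396, 228.05239868]), (56.6, 59.5)) ((288.4714050292969, 44.342979431152344), array([447.41146851, 229.52313232]), (56.0, 56.9)) tri (array([446.87426508, 229.74551426,   6.42208791]), [np.float64(0.1017666225465932), np.float64(0.10176662254670966)])
scene0 mask [240 179] [275 210] model [246.1 179.5] [274.2 199.6]
side0 mask [352 178] [390 218] model [358.2 183.9] [387.8 216.5]
```

Call:
{"name": "jog_arm", "arguments": {"series": [[0.1, 0.1, -0.3, 0, 0, 0, 0.1], [0.22, 0.2, -0.6, 0, 0, 0, 0.1], [0.22, 0.2, -0.9, 0, 0, 0, 0.1], [0.22, 0.2, -1, 0, 0, 0, 0.1], [0.22, 0.2, -1, 0, 0, 0, 0.1], [0.22, 0.2, -1, 0, 0, 0, 0.1]]}}

```text
clock: 4.85
eef_pos: [628.1, 157.6, 96.8]
eef_rot: [3.14, 0.003, 2.426]
wrist_force: [0.1, -0.1, -0.3]
finger_gap: 84.3
finger_force: 0.0
```

Run:
```python
from rings import *
c=snap("wrist","w5"); print(c["pos"],c["rot"])
print(rings(c,["thick"],r=60),proj(c,(627,159,14)))
cv2.imwrite("pics/w5.png",c["frame"][:,:,::-1])
```

```text
[628.09050716 157.5724571   96.77602075] [3.14046885e+00 2.55252819e-03 2.42557227e+00]
{'thick': ((317.90673828125, 248.64358520507812), array([627.87811279, 158.93331909]), (55.3, 55.7))} [317.18822249 248.84481472]
```

Call:
{"name": "jog_arm", "arguments": {"series": [[0, 0.01, -0.3, 0, 0, 0, 0.1], [0, 0.01, -0.5, 0, 0, 0, 0.1], [0, 0.01, -0.65, 0, 0, 0, 0.1], [0, 0.01, -0.71, 0, 0, 0, 0.1], [0, 0.01, -0.71, 0, 0, 0, 0.1], [0, 0.01, -0.71, 0, 0, 0, 0.1]], "grip_force": 25}}

```text
clock: 5.4
eef_pos: [628.7, 159.5, 11.8]
eef_rot: [3.139, 0.003, 2.426]
wrist_force: [0.4, -0.3, 0.6]
finger_gap: 84.5
finger_force: 0.0
```

Call:
{"name": "jog_arm", "arguments": {"series": [[0, 0, 0, 0, 0, 0, 0.6], [0, 0, 0, 0, 0, 0, 0.6], [0, 0, 0, 0, 0, 0, 0.6], [0, 0, 0, 0, 0, 0, 0.6], [0, 0, 0, 0, 0, 0, 0.6], [0, 0, 0, 0, 0, 0, 0.6]]}}

```text
clock: 5.9
eef_pos: [627.7, 159.5, 9.9]
eef_rot: [3.141, 0.002, 2.426]
wrist_force: [-1.8, -1.0, 4.9]
finger_gap: 55.1
finger_force: 25.0
```

Call:
{"name": "jog_arm", "arguments": {"series": [[0, 0, 0.1, 0, 0, 0, 0.6], [0, 0, 0.35, 0, 0, 0, 0.6], [0, -0.05, 0.65, 0, 0, 0.014, 0.6], [-0.1, -0.2, 0.9, 0, 0, 0.028, 0.6], [-0.15, -0.4, 1, 0, 0, 0.028, 0.6], [-0.2, -0.5, 1, 0, 0, 0.028, 0.6], [-0.2, -0.5, 1, 0, 0, 0.028, 0.6]]}}

```text
clock: 6.48
eef_pos: [603.3, 97.5, 131.3]
eef_rot: [3.141, 0.003, 2.468]
wrist_force: [0.6, -0.0, -2.2]
finger_gap: 55.3
finger_force: 25.0
```

Call:
{"name": "jog_arm", "arguments": {"series": [[-0.1, -0.2, 0.1, -0.038, -0.048, 0, 0.6], [-0.2, -0.4, 0.2, -0.076, -0.096, 0, 0.6], [-0.3, -0.6, 0.3, -0.114, -0.144, 0, 0.6], [-0.4, -0.8, 0.4, -0.153, -0.192, 0, 0.6], [-0.5, -0.9, 0.5, -0.191, -0.24, 0, 0.6], [-0.5, -1, 0.5, -0.229, -0.288, 0, 0.6], [-0.5, -1, 0.5, -0.229, -0.288, 0, 0.6]]}}

```text
clock: 7.07
eef_pos: [542.0, -20.6, 189.1]
eef_rot: [-3.14, 0.583, 2.472]
wrist_force: [-0.3, -0.2, -3.2]
finger_gap: 55.3
finger_force: 25.0
```

Call:
{"name": "jog_arm", "arguments": {"series": [[-0.1, -0.2, 0.1, 0, 0, 0, 0.6], [-0.2, -0.5, 0.2, 0, 0, 0, 0.6], [-0.3, -0.75, 0.29, 0, 0, 0, 0.6], [-0.39, -0.9, 0.29, 0, 0, 0, 0.6], [-0.39, -1, 0.29, 0, 0, 0, 0.6], [-0.39, -1.0, 0.29, 0, 0, 0, 0.6], [-0.39, -1.0, 0.29, 0, 0, 0, 0.6], [-0.39, -1.0, 0.29, 0, 0, 0, 0.6]]}}

```text
clock: 7.73
eef_pos: [497.3, -139.6, 224.0]
eef_rot: [-3.142, 0.578, 2.471]
wrist_force: [-0.4, 0.1, -2.0]
finger_gap: 55.3
finger_force: 25.0
```

Run:
```python
from rings import *
c=snap("wrist","w6"); R=Ro.from_euler("xyz",c["rot"]).as_matrix(); print(c["pos"],R.round(3))
x,y,n=frame(np.radians(33.1),np.radians(141.5)); M=np.array([535.1,-175.4,148.7]); print(x,y,n)
d=c["pos"]-M; print("rel",d@x,d@y,d@n,"tool z vs -n",R[:,2]@x,R[:,2]@y,"tooly.x",R[:,1]@x)
for p in (M,M-34*n): print(proj(c,p))
cv2.imwrite("pics/w6c.png",cv2.resize(c["frame"][130:450,160:480],(560,560))[:,:,::-1])
```

```text
[ 497.27143724 -139.61157159  223.9734214 ] [[-0.656  0.622  0.428]
 [ 0.521  0.783 -0.339]
 [-0.546 -0.    -0.838]]
[ 0.6556055  -0.52149216  0.54610196] [ 0.62251464  0.78260816 -0.        ] [-0.42738385  0.33995646  0.83771872]
rel -2.3570357196916873 4.459481994194594 91.39177829743996 tool z vs -n -0.00012121737233244945 0.0005575213401794454 tooly.x -0.0008814038371494653
[310.74625915 250.86012939]
[311.34736013 238.52314221]
```

View pics/w6c.png

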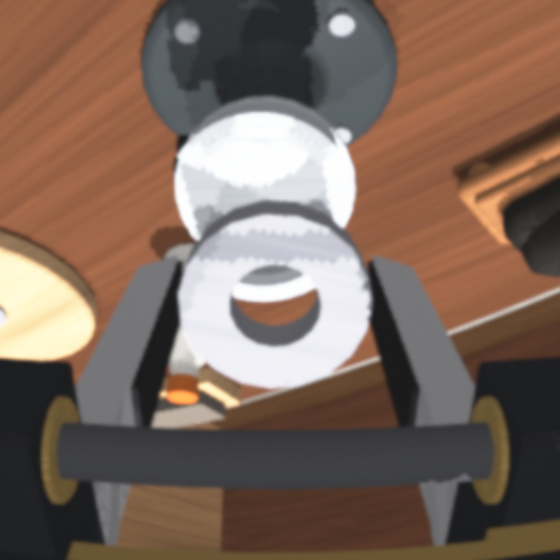

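Run:
```python
from rings import *
c=load("w6"); x,y,n=frame(np.radians(33.1),np.radians(141.5)); M=np.array([535.1,-175.4,148.7])
for r in (-42,-35,35,42): print(r,proj(c,M+r*x).round(1))
for r in (-42,42): print(r,proj(c,M+r*y).round(1))
g=cv2.cvtColor(c["frame"],cv2.COLOR_RGB2GRAY)
print([(v,int(g[v,308:315].mean())) for v in range(178,212,2)]); print([(v,int(g[v,312:320].mean())) for v in range(278,314,2)])
for v in (225,235): print(v,[(u,int(g[v-1:v+2,u].mean())) for u in list(range(254,276,2))+list(range(350,372,2))])
```

```text
-42 [310.5 194.7]
-35 [310.6 204.3]
35 [311. 294.]
42 [311.  302.2]
-42 [254.7 250.7]
42 [367.1 250.8]
[(178, 40), (180, 41), (182, 41), (184, 73), (186, 123), (188, 126), (190, 121), (192, 125), (194, 217), (196, 251), (198, 253), (200, 253), (202, 252), (204, 253), (206, 254), (208, 252), (210, 246)]
[(278, 206), (280, 214), (282, 140), (284, 120), (286, 138), (288, 155), (290, 155), (292, 196), (294, 251), (296, 254), (298, 254), (300, 251), (302, 174), (304, 106), (306, 106), (308, 110), (310, 111), (312, 114)]
225 [(254, 114), (256, 112), (258, 97), (260, 130), (262, 234), (264, 226), (266, 222), (268, 230), (270, 237), (272, 245), (274, 246), (350, 254), (352, 254), (354, 254), (356, 254), (358, 254), (360, 251), (362, 162), (364, 114), (366, 111), (368, 110), (370, 111)]
235 [(254, 113), (256, 115), (258, 125), (260, 231), (262, 253), (264, 252), (266, 232), (268, 219), (270, 219), (272, 219), (274, 219), (350, 253), (352, 253), (354, 253), (356, 253), (358, 253), (360, 252), (362, 222), (364, 119), (366, 107), (368, 107), (370, 106)]
```

Call:
{"name": "jog_arm", "arguments": {"series": [[0.05, -0.06, -0.1, 0, 0, 0, 0.6], [0.12, -0.12, -0.25, 0, 0, 0, 0.6], [0.2, -0.19, -0.4, 0, 0, 0, 0.6], [0.246, -0.238, -0.489, 0, 0, 0, 0.6], [0.246, -0.238, -0.489, 0, 0, 0, 0.6], [0.246, -0.238, -0.489, 0, 0, 0, 0.6], [0.246, -0.238, -0.489, 0, 0, 0, 0.6]]}}

```text
clock: 8.37
eef_pos: [526.5, -168.3, 166.2]
eef_rot: [-3.141, 0.58, 2.471]
wrist_force: [-0.1, -0.2, -2.2]
finger_gap: 55.0
finger_force: 25.0
```

```bash
cat >> rings.py <<'E'
X,Y,N=frame(np.radians(33.1),np.radians(141.5)); M=np.array([535.1,-175.4,148.7])
def rel(c):
    d=c["pos"]-M; return np.round([d@X,d@Y,d@N],1)
E
python3 - <<'E'
from rings import *
for i in range(3):
    c=snap("wrist","w7"); print(rel(c))
for r in (-42,-35,35,42): print(r,proj(c,M+r*X).round(1))
g=cv2.cvtColor(c["frame"],cv2.COLOR_RGB2GRAY)
v0=int(proj(c,M-42*X)[1]); print([(v,int(g[v,312:320].mean())) for v in range(v0-14,v0+14,2)])
v=int(proj(c,M-28*X)[1]);print(v,[(u,int(g[v-1:v+2,u].mean())) for u in list(range(240,290,2))+list(range(345,395,2))])
E
```

```text
[ 0.3  0.2 20.8]
[ 0.5  0.1 20.9]
[ 0.6  0.  21. ]
-42 [316.9 209.6]
-35 [316.8 222.6]
35 [316.8 337.3]
42 [316.8 347.1]
[(195, 127), (197, 149), (199, 138), (201, 135), (203, 135), (205, 135), (207, 134), (209, 141), (211, 151), (213, 151), (215, 152), (217, 151), (219, 151), (221, 149)]
235 [(240, 128), (242, 131), (244, 132), (246, 131), (248, 130), (250, 122), (252, 94), (254, 94), (256, 153), (258, 172), (260, 160), (262, 150), (264, 151), (266, 151), (268, 151), (270, 151), (272, 149), (274, 146), (276, 142), (278, 140), (280, 143), (282, 167), (284, 198), (286, 226), (288, 243), (345, 166), (347, 144), (349, 139), (351, 142), (353, 146), (355, 149), (357, 151), (359, 151), (361, 151), (363, 150), (365, 150), (367, 150), (369, 150), (371, 150), (373, 215), (375, 249), (377, 216), (379, 134), (381, 124), (383, 123), (385, 123), (387, 124), (389, 124), (391, 124), (393, 124)]
```

Call:
{"name": "jog_arm", "arguments": {"series": [[0.025, -0.02, -0.05, 0, 0, 0, 0.6], [0.05, -0.04, -0.1, 0, 0, 0, 0.6], [0.075, -0.06, -0.15, 0, 0, 0, 0.6], [0.1, -0.08, -0.2, 0, 0, 0, 0.6], [0.122, -0.097, -0.246, 0, 0, 0, 0.6], [0.122, -0.097, -0.246, 0, 0, 0, 0.6]]}}

```text
clock: 9.02
eef_pos: [540.8, -181.0, 134.4]
eef_rot: [-3.14, 0.578, 2.471]
wrist_force: [0.5, -0.2, -1.6]
finger_gap: 55.3
finger_force: 25.0
```

Run:
```python
from rings import *
from cell import manip
s=manip.read_state(); s["pos"]=s["eef_pos"]; F=s["wrist_force"]; print(rel(s),np.round([F@X,F@Y,F@N],1),s["moment"])
```

```text
[ -1.2  -0.8 -16.3] [-0.4  0.2 -1.6] [0.30754697 0.22002045 0.01688475]
```

Call:
{"name": "jog_arm", "arguments": {"series": [[0.01, -0.008, -0.02, 0, 0, 0, 0.6], [0.02, -0.016, -0.04, 0, 0, 0, 0.6], [0.028, -0.022, -0.056, 0, 0, 0, 0.6], [0.028, -0.022, -0.056, 0, 0, 0, 0.6]]}}

```text
clock: 9.35
eef_pos: [544.4, -183.4, 129.4]
eef_rot: [-3.141, 0.58, 2.47]
wrist_force: [-0.1, 0.7, -0.4]
finger_gap: 55.7
finger_force: 25.0
```

```bash
cat > st.py <<'E'
from rings import *
from cell import manip
s=manip.read_state(); s["pos"]=s["eef_pos"]; F=s["wrist_force"]; print(rel(s),np.round([F@X,F@Y,F@N],1),s["moment"].round(2))
E
python3 st.py
```

```text
[ -0.3  -0.4 -22.9] [-0.6  0.4 -0. ] [0.37 0.23 0.03]
```

Call:
{"name": "jog_arm", "arguments": {"series": [[0.003, -0.003, -0.006, 0, 0, 0, 0.6], [0.005, -0.004, -0.01, 0, 0, 0, 0.6], [0.005, -0.004, -0.01, 0, 0, 0, 0.6]]}}

```text
clock: 9.6
eef_pos: [544.8, -183.7, 129.0]
eef_rot: [-3.141, 0.58, 2.47]
wrist_force: [-11.0, 4.5, 10.2]
finger_gap: 55.4
finger_force: 25.1
```

```bash
python3 st.py
```

```text
[ -0.   -0.5 -23.5] [-4.  -3.3 14.7] [ 0.55  0.83 -0.13]
```

Call:
{"name": "jog_arm", "arguments": {"series": [[0, 0, 0, 0, 0, 0, 0.2], [0, 0, 0, 0, 0, 0, 0.2], [0, 0, 0, 0, 0, 0, 0.2], [0, 0, 0, 0, 0, 0, 0.2]]}}

```text
clock: 9.93
eef_pos: [544.9, -184.0, 128.4]
eef_rot: [-3.141, 0.58, 2.47]
wrist_force: [-4.3, -1.2, 3.9]
finger_gap: 74.5
finger_force: 2.6
```

```bash
python3 st.py
```

```text
[ -0.2  -0.6 -24.1] [-0.1 -3.6  4.8] [-0.2   0.32 -0.29]
```

Call:
{"name": "jog_arm", "arguments": {"series": [[-0.03, 0.024, 0.06, 0, 0, 0, 0.2], [-0.09, 0.072, 0.18, 0, 0, 0, 0.2], [-0.18, 0.143, 0.352, 0, 0, 0, 0.2], [-0.27, 0.214, 0.528, 0, 0, 0, 0.2], [-0.36, 0.286, 0.704, 0, 0, 0, 0.2], [-0.4, 0.318, 0.782, 0, 0, 0, 0.2], [-0.4, 0.318, 0.782, 0, 0, 0, 0.2]]}}

```text
clock: 10.52
eef_pos: [497.1, -145.1, 224.5]
eef_rot: [3.14, 0.583, 2.47]
wrist_force: [0.5, -0.4, 0.7]
finger_gap: 75.0
finger_force: 0.0
```

Run:
```python
from rings import *
c=snap("wrist","w8"); print(rel(c)); 
for nm,p in(("hole top",M-20*N),("rim",M)): print(nm,proj(c,p))
cv2.imwrite("pics/w8c.png",cv2.resize(c["frame"][130:350,200:440],(480,440))[:,:,::-1])
```

```text
[ 0.7  0.  90. ]
hole top [316.49405618 239.261446  ]
rim [316.53745157 246.78347704]
```

View pics/w8c.png

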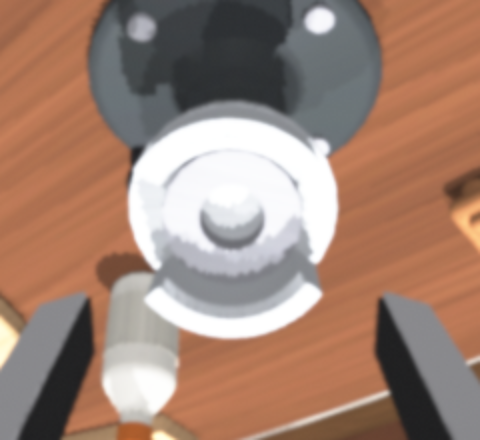

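Call:
{"name": "jog_arm", "arguments": {"series": [[0, 0.2, 0.1, 0, 0, 0, 0.1], [0, 0.45, 0.1, 0.038, 0.048, 0, 0.1], [0, 0.75, 0, 0.085, 0.107, 0, 0.1], [-0.1, 1, 0, 0.133, 0.167, 0, 0.1], [-0.1, 1, 0, 0.181, 0.228, 0, 0.1], [-0.1, 1, 0, 0.229, 0.288, 0, 0.1]]}}

```text
clock: 11.07
eef_pos: [485.1, -24.1, 221.1]
eef_rot: [3.141, -0.005, 2.474]
wrist_force: [-0.3, 1.1, 1.0]
finger_gap: 84.5
finger_force: 0.0
```

Call:
{"name": "jog_arm", "arguments": {"series": [[-0.05, 0.3, 0, 0, 0, 0, 0.1], [-0.1, 0.6, 0, 0, 0, 0, 0.1], [-0.15, 0.9, 0, 0, 0, 0, 0.1], [-0.15, 1, 0, 0, 0, 0, 0.1]]}}

```text
clock: 11.4
eef_pos: [466.3, 97.0, 220.1]
eef_rot: [-3.14, -0.0, 2.471]
wrist_force: [-0.4, 0.1, 1.0]
finger_gap: 84.7
finger_force: 0.0
```

Call:
{"name": "jog_arm", "arguments": {"series": [[-0.05, 0.3, -0.1, 0, 0, 0, 0.1], [-0.1, 0.6, -0.3, 0, 0, 0, 0.1], [-0.15, 0.9, -0.45, 0, 0, 0, 0.1], [-0.15, 1, -0.6, 0, 0, 0, 0.1], [-0.15, 1, -0.6, 0, 0, 0, 0.1], [-0.15, 1, -0.6, 0, 0, 0, 0.1]]}}

```text
clock: 11.9
eef_pos: [448.5, 214.2, 148.1]
eef_rot: [-3.138, 0.0, 2.471]
wrist_force: [-0.5, -0.3, 0.8]
finger_gap: 84.5
finger_force: 0.0
```

Run:
```python
from rings import *
c=snap("wrist","w9"); print(c["pos"],c["rot"])
b=rings(c,["cage"],r=60)["cage"]; print(b)
a=rings(load("w1"))["cage"]; print(tri([ray(load("w1"),*a[0]),ray(c,*b[0])]))
```

```text
[448.53122874 214.15195618 148.14113449] [-3.13810778e+00  1.01777417e-04  2.47128987e+00]
((330.0957946777344, 219.34913635253906), array([446.87695312, 229.45741272]), (55.9, 56.6))
(array([447.01537913, 229.282515  ,   7.24530072]), [np.float64(0.11687774643425276), np.float64(0.11687774643419627)])
```

Call:
{"name": "jog_arm", "arguments": {"series": [[0, 0.1, -0.25, 0, 0, 0, 0.1], [-0.016, 0.126, -0.55, 0, 0, 0, 0.1], [-0.016, 0.126, -0.8, 0, 0, 0, 0.1], [-0.016, 0.126, -0.95, 0, 0, 0, 0.1], [-0.016, 0.126, -1, 0, 0, 0, 0.1]]}}

```text
clock: 12.37
eef_pos: [446.6, 227.9, 28.0]
eef_rot: [-3.139, 0.0, 2.469]
wrist_force: [-0.8, -0.1, 0.0]
finger_gap: 84.4
finger_force: 0.0
```

Call:
{"name": "jog_arm", "arguments": {"series": [[0, 0, -0.08, 0, 0, 0, 0.1], [0, 0, -0.17, 0, 0, 0, 0.1], [0, 0, -0.17, 0, 0, 0, 0.1], [0, 0, -0.17, 0, 0, 0, 0.6], [0, 0, -0.17, 0, 0, 0, 0.6], [0, 0, -0.17, 0, 0, 0, 0.6], [0, 0, -0.17, 0, 0, 0, 0.6], [0, 0, -0.17, 0, 0, 0, 0.6]]}}

```text
clock: 13.03
eef_pos: [447.2, 229.6, 10.0]
eef_rot: [3.141, 0.002, 2.47]
wrist_force: [0.4, 0.1, 2.5]
finger_gap: 55.7
finger_force: 25.1
```

Call:
{"name": "jog_arm", "arguments": {"series": [[0, 0, 0, 0, 0, 0, 0.6], [0, 0, 0, 0, 0, 0, 0.6]]}}

```text
clock: 13.2
eef_pos: [447.2, 229.6, 10.0]
eef_rot: [3.141, 0.002, 2.47]
wrist_force: [-2.3, -0.5, 6.1]
finger_gap: 55.4
finger_force: 25.0
```

Call:
{"name": "jog_arm", "arguments": {"series": [[0, 0, 0.1, 0, 0, 0, 0.6], [0, 0, 0.35, 0, 0, 0, 0.6], [0, -0.05, 0.65, 0, 0, 0, 0.6], [0, -0.2, 0.9, 0, 0, 0, 0.6], [0, -0.4, 1, 0, 0, 0, 0.6]]}}

```text
clock: 13.62
eef_pos: [448.0, 182.1, 133.3]
eef_rot: [3.138, 0.004, 2.472]
wrist_force: [0.5, -0.2, -0.5]
finger_gap: 55.4
finger_force: 25.0
```

Call:
{"name": "jog_arm", "arguments": {"series": [[0.05, -0.2, 0.1, -0.038, -0.048, 0, 0.6], [0.1, -0.4, 0.2, -0.076, -0.096, 0, 0.6], [0.15, -0.6, 0.3, -0.114, -0.144, 0, 0.6], [0.2, -0.8, 0.4, -0.153, -0.192, 0, 0.6], [0.2, -1, 0.5, -0.191, -0.24, 0, 0.6], [0.2, -1, 0.5, -0.229, -0.288, 0, 0.6]]}}

```text
clock: 14.12
eef_pos: [471.7, 59.2, 192.0]
eef_rot: [3.139, 0.586, 2.467]
wrist_force: [0.1, -0.3, -1.0]
finger_gap: 55.2
finger_force: 25.0
```

Call:
{"name": "jog_arm", "arguments": {"series": [[0.05, -0.25, 0.1, 0, 0, 0, 0.6], [0.1, -0.5, 0.2, 0, 0, 0, 0.6], [0.15, -0.75, 0.3, 0, 0, 0, 0.6], [0.2, -1, 0.3, 0, 0, 0, 0.6]]}}

```text
clock: 14.45
eef_pos: [495.6, -59.5, 227.9]
eef_rot: [3.14, 0.582, 2.471]
wrist_force: [0.7, -0.3, -0.5]
finger_gap: 55.0
finger_force: 25.0
```

Call:
{"name": "jog_arm", "arguments": {"series": [[0.01, -0.25, 0, 0, 0, 0, 0.6], [0.014, -0.5, -0.012, 0, 0, 0, 0.6], [0.014, -0.72, -0.012, 0, 0, 0, 0.6], [0.014, -0.72, -0.012, 0, 0, 0, 0.6], [0.014, -0.72, -0.012, 0, 0, 0, 0.6], [0.014, -0.72, -0.012, 0, 0, 0, 0.6]]}}

```text
clock: 14.95
eef_pos: [496.5, -144.6, 223.9]
eef_rot: [-3.141, 0.579, 2.47]
wrist_force: [0.3, -0.1, -1.1]
finger_gap: 55.5
finger_force: 25.0
```

```bash
python3 st.py
python3 - <<'E'
from rings import *
c=snap("wrist","w10"); R=Ro.from_euler("xyz",c["rot"]).as_matrix(); print(rel(c),R[:,2]@X,R[:,2]@Y,R[:,1]@X)
k=max(blobs(c,(250,250,385,400),*G),key=cv2.contourArea); print(cv2.fitEllipse(k)[0],proj(c,c["pos"]+R[:,2]*(4.1-5.5)))
E
```

```text
[-0.4  0.1 90. ] [-0.3  0.1 -1.1] [0.26 0.18 0.01]
[-0.4  0.1 90. ] 0.0013028739342326179 -0.00031196710246916837 -0.0004571509803058812
(316.7349853515625, 297.62530517578125) [316.92337785 301.72752277]
```

Call:
{"name": "jog_arm", "arguments": {"series": [[0.05, -0.04, -0.1, 0, 0, 0, 0.6], [0.12, -0.095, -0.235, 0, 0, 0, 0.6], [0.19, -0.151, -0.373, 0, 0, 0, 0.6], [0.2315, -0.184, -0.454, 0, 0, 0, 0.6], [0.2315, -0.184, -0.454, 0, 0, 0, 0.6], [0.2315, -0.184, -0.454, 0, 0, 0, 0.6]]}}

```text
clock: 15.5
eef_pos: [524.4, -166.0, 169.4]
eef_rot: [-3.141, 0.579, 2.472]
wrist_force: [0.6, 0.6, -1.0]
finger_gap: 55.3
finger_force: 25.0
```

Call:
{"name": "jog_arm", "arguments": {"series": [[0.025, -0.02, -0.05, 0, 0, 0, 0.6], [0.05, -0.04, -0.1, 0, 0, 0, 0.6], [0.08, -0.064, -0.157, 0, 0, 0, 0.6], [0.107, -0.085, -0.2095, 0, 0, 0, 0.6], [0.107, -0.085, -0.2095, 0, 0, 0, 0.6]]}}

```text
clock: 15.92
eef_pos: [537.3, -177.5, 143.0]
eef_rot: [-3.14, 0.578, 2.471]
wrist_force: [-0.2, -0.4, -0.8]
finger_gap: 55.5
finger_force: 25.0
```

```bash
python3 st.py
```

```text
[-0.6 -0.3 -6.4] [-0.4 -0.4 -0.6] [0.27 0.19 0.06]
```

Call:
{"name": "jog_arm", "arguments": {"series": [[0.005, -0.004, -0.01, 0, 0, 0, 0.6], [0.01, -0.008, -0.02, 0, 0, 0, 0.6], [0.0142, -0.0113, -0.028, 0, 0, 0, 0.6], [0.0142, -0.0113, -0.028, 0, 0, 0, 0.6]]}}

```text
clock: 16.25
eef_pos: [539.0, -178.6, 141.4]
eef_rot: [-3.141, 0.58, 2.47]
wrist_force: [-2.6, 1.1, 1.4]
finger_gap: 55.3
finger_force: 25.0
```

```bash
python3 st.py
```

```text
[ 0.2 -0.  -8.9] [-1.5 -0.8  2.7] [ 0.3   0.32 -0.  ]
```

Call:
{"name": "jog_arm", "arguments": {"series": [[0.002, -0.0015, -0.004, 0, 0, 0, 0.6], [0.002, -0.0015, -0.004, 0, 0, 0, 0.6], [0.002, -0.0015, -0.004, 0, 0, 0, 0.4], [0.002, -0.0015, -0.004, 0, 0, 0, 0.2], [0.002, -0.0015, -0.004, 0, 0, 0, 0.2], [0.002, -0.0015, -0.004, 0, 0, 0, 0.2], [0.002, -0.0015, -0.004, 0, 0, 0, 0.2]]}}

```text
clock: 16.83
eef_pos: [539.3, -178.8, 140.7]
eef_rot: [-3.141, 0.58, 2.47]
wrist_force: [0.8, -0.8, 0.8]
finger_gap: 74.8
finger_force: 0.0
```

```bash
python3 st.py
```

```text
[ 0.1 -0.  -9.6] [ 1.4 -0.1 -0. ] [0.16 0.08 0.04]
```

Call:
{"name": "jog_arm", "arguments": {"series": [[-0.03, 0.024, 0.06, 0, 0, 0, 0.2], [-0.09, 0.072, 0.18, 0, 0, 0, 0.2], [-0.18, 0.143, 0.352, 0, 0, 0, 0.2], [-0.27, 0.214, 0.528, 0, 0, 0, 0.2], [-0.354, 0.281, 0.692, 0, 0, 0, 0.2], [-0.354, 0.281, 0.692, 0, 0, 0, 0.2], [-0.354, 0.281, 0.692, 0, 0, 0, 0.2]]}}

```text
clock: 17.42
eef_pos: [496.9, -144.8, 225.0]
eef_rot: [3.141, 0.582, 2.47]
wrist_force: [0.3, -0.3, -0.6]
finger_gap: 75.2
finger_force: 0.0
```

Run:
```python
from rings import *
c=snap("wrist","w11"); print(rel(c)); 
for nm,p in(("hole top",M-9*N),("rim",M)): print(nm,proj(c,p))
for k in blobs(c,(260,180,380,300),*G): print(cv2.fitEllipse(k))
cv2.imwrite("pics/w11c.png",cv2.resize(c["frame"][130:350,200:440],(480,440))[:,:,::-1])
```

```text
[ 0.6  0.2 90.6]
hole top [316.41924666 243.32974336]
rim [316.42792971 246.81909536]
((316.2301330566406, 241.60203552246094), (70.90438079833984, 72.18327331542969), 108.21595764160156)
```

View pics/w11c.png

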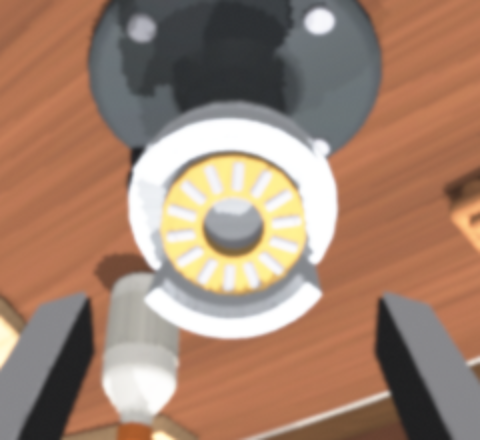

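Call:
{"name": "jog_arm", "arguments": {"series": [[-0.05, 0.1, 0.1, 0, 0, 0, 0.2], [-0.1, 0.3, 0.1, 0.038, 0.048, 0, 0.2], [-0.15, 0.5, 0, 0.085, 0.107, 0, 0.2], [-0.2, 0.7, 0, 0.133, 0.167, 0, 0.2], [-0.25, 0.8, 0, 0.181, 0.228, 0, 0.2], [-0.25, 0.8, 0, 0.229, 0.288, 0, 0.2]]}}

```text
clock: 17.97
eef_pos: [466.4, -47.0, 223.2]
eef_rot: [3.141, -0.005, 2.473]
wrist_force: [-0.4, 0.7, -0.2]
finger_gap: 75.2
finger_force: 0.0
```

Call:
{"name": "jog_arm", "arguments": {"series": [[-0.1, 0.2, -0.1, 0, 0, 0, 0.2], [-0.2, 0.4, -0.3, 0, 0, 0, 0.2], [-0.33, 0.65, -0.5, 0, 0, 0, 0.2], [-0.33, 0.79, -0.6, 0, 0, 0, 0.2], [-0.33, 0.79, -0.6, 0, 0, 0, 0.2], [-0.33, 0.79, -0.6, 0, 0, 0, 0.2]]}}

```text
clock: 18.47
eef_pos: [426.9, 45.9, 150.6]
eef_rot: [-3.14, -0.0, 2.472]
wrist_force: [0.3, 1.0, 0.9]
finger_gap: 75.7
finger_force: 0.0
```

Run:
```python
from rings import *
c=snap("wrist","w12"); print(c["pos"],c["rot"])
b=rings(c,["thin"],r=60)["thin"]; print(b)
a=rings(load("w1"))["thin"]; print(tri([ray(load("w1"),*a[0]),ray(c,*b[0])]))
```

```text
[426.92214684  45.88906502 150.63152669] [-3.13969300e+00 -1.41650432e-04  2.47165019e+00]
((317.00323486328125, 230.0427703857422), array([426.91217041,  45.85233307]), (56.4, 56.6))
(array([427.03808546,  45.78585829,   5.1042683 ]), [np.float64(0.02936363500933511), np.float64(0.029363635009381314)])
```

Call:
{"name": "jog_arm", "arguments": {"series": [[0, 0, -0.25, 0, 0, 0, 0.2], [0, 0, -0.55, 0, 0, 0, 0.2], [0, 0, -0.8, 0, 0, 0, 0.2], [0, 0, -0.95, 0, 0, 0, 0.2], [0, 0, -1, 0, 0, 0, 0.2]]}}

```text
clock: 18.93
eef_pos: [426.5, 44.7, 29.6]
eef_rot: [-3.139, -0.001, 2.469]
wrist_force: [0.1, -0.0, -0.3]
finger_gap: 75.2
finger_force: 0.0
```

Call:
{"name": "jog_arm", "arguments": {"series": [[0, 0, -0.08, 0, 0, 0, 0.2], [0, 0, -0.16, 0, 0, 0, 0.2], [0, 0, -0.189, 0, 0, 0, 0.2], [0, 0, -0.189, 0, 0, 0, 0.4], [0, 0, -0.189, 0, 0, 0, 0.6], [0, 0, -0.189, 0, 0, 0, 0.6], [0, 0, -0.189, 0, 0, 0, 0.6], [0, 0, -0.189, 0, 0, 0, 0.6]]}}

```text
clock: 19.6
eef_pos: [427.6, 45.8, 9.6]
eef_rot: [3.141, 0.003, 2.47]
wrist_force: [-0.2, 0.0, 4.9]
finger_gap: 55.0
finger_force: 25.0
```

Call:
{"name": "jog_arm", "arguments": {"series": [[0, 0, 0, 0, 0, 0, 0.6], [0, 0, 0, 0, 0, 0, 0.6]]}}

```text
clock: 19.77
eef_pos: [427.6, 45.8, 9.6]
eef_rot: [3.141, 0.003, 2.47]
wrist_force: [-1.0, 0.2, 7.1]
finger_gap: 55.1
finger_force: 25.0
```

Call:
{"name": "jog_arm", "arguments": {"series": [[0, 0, 0.1, 0, 0, 0, 0.6], [0, 0, 0.35, 0, 0, 0, 0.6], [0, 0, 0.65, 0, 0, 0, 0.6], [0, -0.1, 0.9, 0, 0, 0, 0.6], [0, -0.2, 1, 0, 0, 0, 0.6]]}}

```text
clock: 20.18
eef_pos: [428.2, 21.8, 132.9]
eef_rot: [3.139, 0.006, 2.472]
wrist_force: [0.3, -0.9, -1.6]
finger_gap: 54.8
finger_force: 25.0
```

Call:
{"name": "jog_arm", "arguments": {"series": [[0.05, -0.1, 0.1, -0.038, -0.048, 0, 0.6], [0.1, -0.2, 0.2, -0.076, -0.096, 0, 0.6], [0.15, -0.35, 0.3, -0.114, -0.144, 0, 0.6], [0.2, -0.5, 0.4, -0.153, -0.192, 0, 0.6], [0.3, -0.6, 0.5, -0.191, -0.24, 0, 0.6], [0.3, -0.7, 0.5, -0.229, -0.288, 0, 0.6]]}}

```text
clock: 20.68
eef_pos: [465.1, -62.7, 192.0]
eef_rot: [3.138, 0.587, 2.469]
wrist_force: [1.7, -0.8, -0.7]
finger_gap: 54.9
finger_force: 25.0
```

Call:
{"name": "jog_arm", "arguments": {"series": [[0.07, -0.17, 0.15, 0, 0, 0, 0.6], [0.16, -0.38, 0.292, 0, 0, 0, 0.6], [0.28, -0.6, 0.292, 0, 0, 0, 0.6], [0.28, -0.688, 0.292, 0, 0, 0, 0.6], [0.28, -0.688, 0.292, 0, 0, 0, 0.6], [0.28, -0.688, 0.292, 0, 0, 0, 0.6]]}}

```text
clock: 21.18
eef_pos: [496.2, -144.9, 223.6]
eef_rot: [-3.141, 0.579, 2.469]
wrist_force: [-1.5, -0.2, -2.0]
finger_gap: 54.9
finger_force: 25.0
```

```bash
python3 st.py
python3 - <<'E'
from rings import *
c=snap("wrist","w13"); R=Ro.from_euler("xyz",c["rot"]).as_matrix(); print(rel(c),R[:,2]@X,R[:,2]@Y,R[:,1]@X)
k=max(blobs(c,(250,255,385,400),*W),key=cv2.contourArea); print(cv2.fitEllipse(k)[0],proj(c,c["pos"]+R[:,2]*1))
E
```

```text
[-0.5 -0.4 89.7] [-1.9 -1.1 -1.1] [0.2  0.17 0.03]
[-0.5 -0.4 89.7] 0.0009664317154632895 -0.0010313937754448665 0.0003395487715684226
(313.9767761230469, 298.81024169921875) [316.92117009 299.72067342]
```

Call:
{"name": "jog_arm", "arguments": {"series": [[0.05, -0.04, -0.1, 0, 0, 0, 0.6], [0.12, -0.095, -0.235, 0, 0, 0, 0.6], [0.19, -0.151, -0.373, 0, 0, 0, 0.6], [0.2315, -0.184, -0.454, 0, 0, 0, 0.6], [0.2315, -0.184, -0.454, 0, 0, 0, 0.6], [0.2315, -0.184, -0.454, 0, 0, 0, 0.6]]}}

```text
clock: 21.73
eef_pos: [524.3, -166.0, 169.3]
eef_rot: [-3.141, 0.578, 2.472]
wrist_force: [0.1, 0.4, -1.2]
finger_gap: 54.5
finger_force: 25.0
```

Call:
{"name": "jog_arm", "arguments": {"series": [[0.02, -0.016, -0.04, 0, 0, 0, 0.6], [0.045, -0.036, -0.088, 0, 0, 0, 0.6], [0.071, -0.0567, -0.1396, 0, 0, 0, 0.6], [0.071, -0.0567, -0.1396, 0, 0, 0, 0.6], [0.071, -0.0567, -0.1396, 0, 0, 0, 0.6]]}}

```text
clock: 22.15
eef_pos: [532.9, -173.7, 152.4]
eef_rot: [-3.141, 0.579, 2.471]
wrist_force: [-0.2, 0.9, -0.7]
finger_gap: 55.5
finger_force: 25.0
```

```bash
python3 st.py
```

```text
[-0.3 -0.   4.6] [-1.   0.6 -0.2] [ 0.24  0.19 -0.03]
```

Call:
{"name": "jog_arm", "arguments": {"series": [[0.005, -0.004, -0.01, 0, 0, 0, 0.6], [0.0107, -0.0085, -0.021, 0, 0, 0, 0.6], [0.0107, -0.0085, -0.021, 0, 0, 0, 0.6], [0.0107, -0.0085, -0.021, 0, 0, 0, 0.6]]}}

```text
clock: 22.48
eef_pos: [534.4, -174.7, 150.4]
eef_rot: [-3.141, 0.58, 2.47]
wrist_force: [0.2, 0.4, -0.8]
finger_gap: 54.7
finger_force: 25.0
```

```bash
python3 st.py
```

```text
[0.1 0.1 2. ] [-0.5  0.5 -0.6] [ 0.21  0.17 -0.01]
```

Not yet in contact; ease down 1 mm, then a little more.

Call:
{"name": "jog_arm", "arguments": {"series": [[0.0036, -0.0028, -0.007, 0, 0, 0, 0.6], [0.0036, -0.0028, -0.007, 0, 0, 0, 0.6], [0.0036, -0.0028, -0.007, 0, 0, 0, 0.6]]}}

```text
clock: 22.73
eef_pos: [534.8, -174.9, 150.0]
eef_rot: [-3.141, 0.58, 2.47]
wrist_force: [-5.1, 3.6, 5.4]
finger_gap: 55.2
finger_force: 25.0
```

```bash
python3 st.py
```

```text
[0.3 0.2 1.4] [-2.3 -0.4  7.9] [0.45 0.33 0.07]
```

Call:
{"name": "jog_arm", "arguments": {"series": [[0.002, -0.0016, -0.004, 0, 0, 0, 0.6], [0.002, -0.0016, -0.004, 0, 0, 0, 0.6], [0.002, -0.0016, -0.004, 0, 0, 0, 0.6]]}}

```text
clock: 22.98
eef_pos: [535.1, -175.1, 149.8]
eef_rot: [3.142, 0.581, 2.47]
wrist_force: [-7.6, 3.9, 9.2]
finger_gap: 55.0
finger_force: 25.1
```

```bash
python3 st.py
```

```text
[0.4 0.2 1. ] [-2.  -1.7 12.2] [0.56 0.53 0.03]
```

Call:
{"name": "jog_arm", "arguments": {"series": [[0, 0, 0, 0, 0, 0, 0.45], [0, 0, 0, 0, 0, 0, 0.2], [0, 0, 0, 0, 0, 0, 0.2], [0, 0, 0, 0, 0, 0, 0.2], [0, 0, 0, 0, 0, 0, 0.2]]}}

```text
clock: 23.4
eef_pos: [535.0, -175.3, 148.9]
eef_rot: [-3.141, 0.58, 2.47]
wrist_force: [0.1, 0.1, 0.3]
finger_gap: 74.7
finger_force: 0.0
```

Call:
{"name": "jog_arm", "arguments": {"series": [[-0.03, 0.024, 0.06, 0, 0, 0, 0.2], [-0.09, 0.072, 0.18, 0, 0, 0, 0.2], [-0.18, 0.143, 0.352, 0, 0, 0, 0.2], [-0.27, 0.214, 0.528, 0, 0, 0, 0.2], [-0.316, 0.251, 0.619, 0, 0, 0, 0.2], [-0.316, 0.251, 0.619, 0, 0, 0, 0.2], [-0.316, 0.251, 0.619, 0, 0, 0, 0.2]]}}

```text
clock: 23.98
eef_pos: [497.2, -144.9, 223.9]
eef_rot: [3.141, 0.581, 2.47]
wrist_force: [-0.2, -0.1, 0.5]
finger_gap: 75.2
finger_force: 0.0
```

Run:
```python
from rings import *
c=snap("wrist","w14"); print(rel(c)); 
for nm,p in(("hole top",M-1*N),("rim",M)): print(nm,proj(c,p))
f=lambda a:cv2.resize(a,(400,400))
s=snap("side","s14"); u,v=proj(s,M).astype(int)
cv2.imwrite("pics/w14c.png",np.hstack([f(c["frame"][140:340,220:420]),f(s["frame"][v-40:v+40,u-40:u+40])])[:,:,::-1])
```

```text
[ 0.3  0.2 89.5]
hole top [316.42797154 247.39497932]
rim [316.428307   247.79691996]
```

View pics/w14c.png

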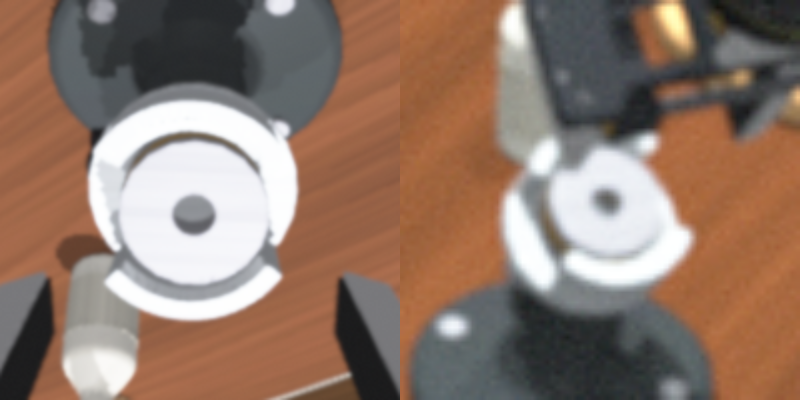

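Run:
```python
from rings import *
c=load("w14"); g=cv2.GaussianBlur(cv2.cvtColor(c["frame"],cv2.COLOR_RGB2GRAY),(3,3),0).astype(float)
c0=np.array([317,246.]); P=[]
for a in np.radians(range(0,360,10)):
    d=np.array([np.cos(a),np.sin(a)]); r=np.arange(30,44,.5); q=c0+r[:,None]*d
    v=cv2.remap(g.astype(np.float32),q[:,:1].astype(np.float32),q[:,1:].astype(np.float32),1).ravel()
    k=np.diff(v,n=1); i=k.argmin()
    if k[i]<-4:
        o,e=ray(c,*(c0+(r[i]+.25)*d)); p=o+e*((M-N-o)@N)/(e@N); P.append([(p-M)@X,(p-M)@Y])
P=np.array(P,np.float32); print(len(P),cv2.fitEllipse(P))
k=[b for b in blobs(c,(295,225,340,270),(0,0,0),(180,255,170))]; k=max(k,key=cv2.contourArea)
H=[]
for q in k[:,0].astype(float):
    o,e=ray(c,*q); p=o+e*((M-N-o)@N)/(e@N); H.append([(p-M)@X,(p-M)@Y])
print(cv2.fitEllipse(np.array(H,np.float32)))
```

```text
32 ((-0.32873329520225525, 0.12248361110687256), (54.88413619995117, 55.66865921020508), 101.40692901611328)
((-0.0368867963552475, 0.06269583851099014), (13.930212020874023, 14.312793731689453), 171.5365753173828)
```

```bash
python3 -c "
from cell import manip
print(manip.sign_off())"
```

```text
the job is handed in; nothing more can be done
None
```

I set the thick washer, roller cage and thin washer home in the leaning bore, in that order. In the last pictures they look flat and within about 2 mm of centre, and the job was handed in just after 24 s; the hand-in gave no verdict.

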